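# Put the big burner head away on the cabinet door

## Task

Pull the little wooden cabinet's door open by its handle until it stands at a right angle or wider. Then stand the big brass burner head, the tallest and thickest of the three on the marble slab, upright on the floor of the empty compartment of the rack on the inside of that door: set it down, do not drop it. Leave the door wide open, and the other two burner heads, the glass jar and the bur block standing where they are.

Things in the scene. Friction and masses are not known exactly. Their poses are not given: they have to be found in the camera images.
- door (a joint): angle of the cabinet's door about its upright hinge, rad: 0 is shut, it opens up to 1.9, growing counter-clockwise seen from above; it may start a little ajar. It stays where it is left; stiff by about 0.12 N m, i.e. about 1 N at the handle.
- cabinet: the small wooden bench cabinet, fixed; origin on the table below the door's hinge axis, x along the closed door, y out of its front, z up. 300 mm wide (x -130 to 170), 166 mm deep (to -y), 175 mm high. Beyond the hinge (x below 0) are four small drawers, not used.
- door_hinge (a point): point on the hinge axis, 135 mm above the table; axes turn with the door: x along the door from hinge to free edge, y out of the outer face (with the handle), z up. The wooden door panel spans x 0 to 170 mm, y -15 to 0 mm; its lower edge is 20 mm and its top 165 mm above the table.
- door_handle (a point): the door's handle, an upright steel bar 12 mm thick. Origin on the bar's axis where it is gripped, 135 mm above the table, 145 mm from the hinge axis along the door and 42 mm out from the outer face; axes as door_hinge. The bar ends 30 mm above and 66 mm below it; level 10 mm stems 16 mm above and 50 mm below it join it to the door (-y).
- rack_spot (a point): centre of the empty compartment's floor, on the door's inner face, 45 mm above the table; axes as door_hinge, from which it lies at x 115.5, y -41 mm. 55 mm wide (x), 52 mm deep (y), between door and front rail; rail and side walls rise 30 mm above its floor. Beside it two small jars are fixed, tops 50 mm above the floor. Reached from above once the door is open.
- burner: the big burner head of plain brass, standing upright: 115 mm tall; the lower 46 mm is a skirt 38 mm in diameter with dark holes, it then tapers, and from 60 mm up to the top it is a neck 24 mm in diameter, the place to grip. Mass 0.15 to 0.3 kg. The origin is the centre of its underside; z is its axis.
- burner_mid (a point): the big burner head's centre, half-way up: 57.5 mm above its foot. The neck runs from 2.5 mm to 57.5 mm above this point.
- burner_b_mid (a point): centre of another brass burner head, smaller: 75 mm tall, 29 mm skirt, 18 mm neck; leave it standing. It may stand in any of the three places.
- burner_c_mid (a point): centre of the third, slimmest brass burner head: 90 mm tall, 26 mm skirt, 16 mm neck; leave it standing. It may stand in any of the three places.
- glass_jar: small open glass jar on the slab, 70 mm across, 50 mm tall; origin under its centre. Leave it.
- bur_block: round white block with upright steel burs on the slab, 60 mm across, 61 mm tall with the burs; origin under its centre. Leave it.
- slab: the marble slab on which the burner heads stand, 300 x 300 x 20 mm; origin at the centre of its underside, on the table. Fixed.
There are look-alikes about, which are no part of the job. Leave any red look-alike of the part that bears burner_b_mid alone.

How it is judged:
By the outcome, as a careful person would: the job done as asked, in the order asked, and still so for the second after the job is handed in, with the robot touching nothing.
It also fails if it takes over 62 s, if anything falls off the work surface, if the arm or the gripper's body presses on something with over 40 N, if the wrist force passes 120 N, or if a joint passes its speed limit or range.

## Robot

A 7-joint arm with a two-finger parallel gripper is mounted at the origin on the work surface. World frame = base frame: x ahead of the robot, y to its left, z up, the work surface at z = 0. Lengths are in m, angles in degrees, forces in N, time in s.
With the tool pointing down it reaches from about 0.425 to 1.025 m from the base axis. Payload 9.4 kg.
Tool frame: the origin (TCP) lies on the centre line of the jaws, within the pads' length; the fingertips stand 19 mm ahead of it and the grasp point (between the pads) is the TCP; x points along the fingers, y is the direction in which the jaws open and shut, and the axes are right-handed (so a half turn about x gives the same grasp; the last joint's range is limited). The gripper opens to 93 mm and grips with 3 to 60 N. Pads are 15 mm wide; open, the fingers measure 128 mm over their backs; the gripper's body (75 mm by 188 mm) begins 65 mm behind the grasp point.
Start: joints at [-69.998, 34.337, -0.143, 91.639, 0.103, 54.024, -4.572], TCP at [0.299, 0.66, 0.238] pointing down, gripper open.
Joint ranges: [-147.43, 147.43], [-19.82, 112.94], [-74.19, 73.91], [6.32, 146.72], [-59.91, 239.91], [6.04, 106.73], [-150.56, 150.56]. Speed limits (degrees/s): [127.2, 127.2, 172.46, 172.46, 180, 180, 180].

## Interface

Orientations are given as [roll, pitch, yaw] about the fixed x, y, z axes, in that order (R = Rz(yaw) Ry(pitch) Rx(roll)).
In Python, from plant import telemetry, get_image, job_done gives the robot as it stands. The module is installed in compiled form; this text tells all that it offers.
- The arm moves only by the shell command python3 -m crank 'ROWS'. ROWS is JSON, one flat list of numbers, 7 for each row, row after row: the shift along the tool's x, y, z in mm, then the turn, a rotation vector about the tool's x, y, z in degrees, then the closure, from 0 (fully open) to 1 (shut). A call has 1 to 5 rows; each row is the pose to reach, as a shift and turn from the pose commanded when the call began, along the tool's axes at that moment; what a row does not reach only later rows make up. A row lasts 1/10 s, in which the tool goes at most 50 mm and 8.59 degrees, less where a joint would pass 70% of its speed; a pose out of reach is approached as far as the arm can. A call with a gripper value outside its range is refused whole. The fingers move at their own pace and stop on an object; the grip force is fixed at half the most. Time passes only in rows, so rows that repeat a pose let the fingers close. It gives the time, the measured TCP pose, the force and the opening at its end, in the units of the state.
- telemetry.sense(): the state, without advancing time (a new reading comes with each control period).
- get_image(name): name is "scene" or "side" or "wrist"; returns a dict with "img" (384x512x3 uint8, red, green, blue), "depth" (384x512 float32, m along the optical axis (not along the pixel's ray), 0 where there is no reading), "vertical_fov" (degrees; the focal length in pixels is half the picture's height over the tangent of half this angle, whatever the lens; pixels are square), "cx", "cy" (the principal point, pixels), "view" (4x4, takes a point from world to camera coordinates); the wrist camera has in their place "T_tool_cam" (4x4, takes a point from camera to tool coordinates, whose origin is the TCP and whose axes are the tool frame's). Camera axes: x right, y down, z forward; pixel columns grow to the right and rows downward; lengths in m; the calibration is good to about 2 mm. A picture is of the moment at which its call begins: read the wrist's pose just before it.
- job_done(): hands the job in, once; it reports no verdict.
The state is a dict: "clock": time; "joint_pos": joint angles; "dq": joint speeds; "joint_efforts": joint torques, N m; "tcp_pos": TCP position; "tcp_rot": TCP orientation; "wrist_force": force on the tool from outside, world axes, zero at the start; "moment": the same for the moment, N m; "grip_width": opening from 0.0 (shut) to 1.0 (fully open).
Only numpy, scipy, OpenCV 4.12 (cv2) and the standard library are available. Lean on these libraries where they do the work, as an engineer would, in place of code of your own. Each camera call takes 0.05 s, during which the arm holds its last target.

## Working session

There is one attempt and no reset: what is moved stays moved. The work goes in short steps, Python scripts to look and compute and a shell command to move; the robot and the scene stay as the last step left them, time stands still between calls to the robot, and variables do not carry over. Pictures are saved under pics/ and viewed, and the job is handed in when it is done.

```bash
ls; mkdir -p pics; cat > h.py <<'E'
import numpy as np, cv2
from plant import telemetry, get_image
from scipy.spatial.transform import Rotation as R
def T_tool():
    s=telemetry.sense(); T=np.eye(4); T[:3,:3]=R.from_euler('xyz',s['tcp_rot'],degrees=True).as_matrix(); T[:3,3]=s['tcp_pos']; return T
def cam(name):
    T=T_tool(); d=get_image(name)
    im=d['img']; f=im.shape[0]/2/np.tan(np.radians(d['vertical_fov'])/2)
    Twc=T@np.array(d['T_tool_cam']) if name=='wrist' else np.linalg.inv(np.array(d['view']))
    return dict(img=im,depth=d['depth'],f=f,cx=d['cx'],cy=d['cy'],T=Twc)
def pt(c,u,v,z=None):
    ray=np.array([(u-c['cx'])/c['f'],(v-c['cy'])/c['f'],1.])
    if z is None:
        return c['T'][:3,:3]@(ray*c['depth'][int(v),int(u)])+c['T'][:3,3]
    r=c['T'][:3,:3]@ray; o=c['T'][:3,3]; return o+r*(z-o[2])/r[2]
def cloud(c):
    h,w=c['depth'].shape; v,u=np.mgrid[:h,:w]
    P=np.stack([(u-c['cx'])/c['f'],(v-c['cy'])/c['f'],np.ones((h,w))],-1)*c['depth'][...,None]
    return P@c['T'][:3,:3].T+c['T'][:3,3]
def save(c,n,crop=None,k=1):
    im=c['img'][...,::-1]
    if crop: im=im[crop[1]:crop[3],crop[0]:crop[2]]
    im=cv2.resize(im,None,fx=k,fy=k,interpolation=cv2.INTER_CUBIC); cv2.imwrite('pics/'+n+'.png',im)
E
python3 - <<'E'
from h import *
import pickle
print(telemetry.sense())
for n in ['scene','side','wrist']:
    c=cam(n); save(c,n+'0'); pickle.dump(c,open(n+'0.pkl','wb')); print(n,c['f'],c['cx'],c['cy'],c['T'].round(3).tolist(),(c['depth']>0).mean())
E
```

```text
pics
{'clock': 0.0, 'joint_pos': array([-69.99850703,  34.38539238,  -0.1447247 ,  91.68047516,
         0.10271681,  54.02306357,  -4.57328926]), 'dq': array([ 0.00221493,  0.04018822,  0.04589897,  0.06469969, -0.01975817,
        0.01882736, -0.04807896]), 'joint_efforts': array([ 4.85957808e-04, -7.65072942e+01,  1.49779558e+00, -2.52346283e+01,
       -5.24158613e-02,  1.71540625e-02,  1.84867472e-04]), 'tcp_pos': array([0.29928989, 0.65984262, 0.23675199]), 'tcp_rot': array([ -84.59050932,   89.91118707, -108.98538656]), 'wrist_force': array([-0.07518959,  0.1409261 , -0.32161731]), 'moment': array([0.03592083, 0.03331063, 0.03401737]), 'grip_width': 1.0017806670394334}
scene 400.1136789013106 247.87648211139665 194.95934654767953 [[-0.354, 0.778, -0.52, 1.057], [0.935, 0.287, -0.207, 0.233], [-0.012, -0.559, -0.829, 0.856], [0.0, 0.0, 0.0, 1.0]] 0.9958852132161459
side 455.11806944302805 253.5439665107213 188.14696044819823 [[-0.986, -0.097, 0.139, 0.492], [-0.169, 0.576, -0.799, 0.797], [-0.002, -0.811, -0.585, 0.649], [0.0, 0.0, 0.0, 1.0]] 0.9959157307942709
wrist 315.23408346949657 263.10432232062146 190.7596601652384 [[0.412, 0.878, 0.243, 0.231], [0.911, -0.397, -0.112, 0.69], [-0.002, 0.268, -0.963, 0.384], [0.0, 0.0, 0.0, 1.0]] 0.9961039225260416
```

View pics/scene0.png

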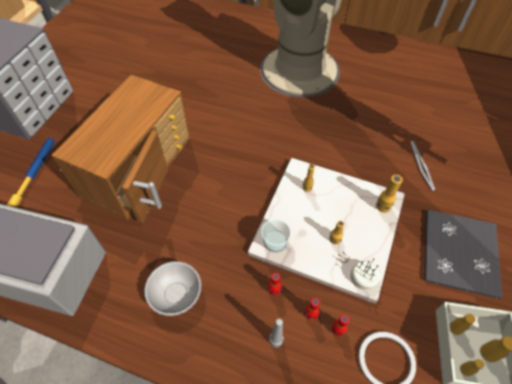

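View pics/side0.png

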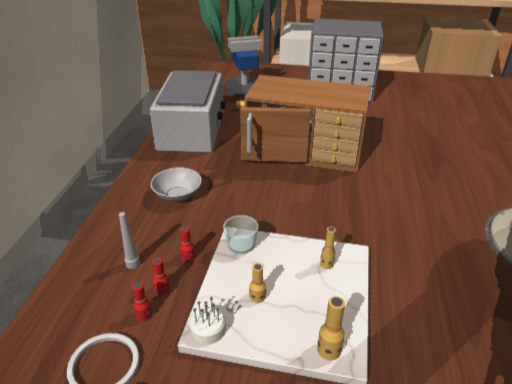

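View pics/wrist0.png

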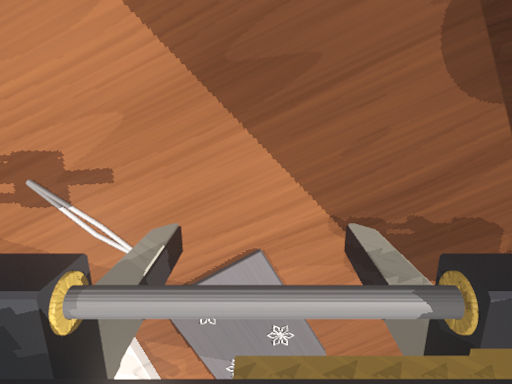

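The scene view shows the cabinet at (125,150) with the door slightly ajar and its handle at (148,195). The slab carries three brass heads: (390,193), (310,178) and (337,232). Next I'll enlarge these areas.

```bash
python3 - <<'E'
from h import *
import pickle
s=pickle.load(open('scene0.pkl','rb')); d=pickle.load(open('side0.pkl','rb'))
save(s,'crop_s_cab',(40,60,210,230),4.4*0.8); save(d,'crop_d_cab',(225,65,385,175),5)
a=s['img'][140:310,240:420]; b=d['img'][200:384,180:380]
a=cv2.resize(a,None,fx=2.1,fy=2.1); b=cv2.resize(b,None,fx=2,fy=2)
H=max(a.shape[0],b.shape[0]); o=np.zeros((H,a.shape[1]+b.shape[1],3),np.uint8); o[:a.shape[0],:a.shape[1]]=a; o[:b.shape[0],a.shape[1]:]=b
cv2.imwrite('pics/crop_slab.png',o[...,::-1])
# brass masks
for n,c in (('scene',s),('side',d)):
    hsv=cv2.cvtColor(c['img'],cv2.COLOR_RGB2HSV); P=cloud(c)
    m=((hsv[...,0]>=15)&(hsv[...,0]<=28)&(hsv[...,1]>120)&(hsv[...,2]>60)).astype(np.uint8)
    k,l,st,ce=cv2.connectedComponentsWithStats(m)
    for i in range(1,k):
        if st[i,4]>60:
            q=P[l==i]; print(n,st[i],ce[i].round(0),'z',np.percentile(q[:,2],[2,98]).round(3),'xy',np.median(q[:,:2],0).round(3))
E
```

```text
scene [  0   0  25  19 383] [10.  8.] z [-0.206 -0.124] xy [-0.174 -1.411]
scene [ 152   96   36   68 1369] [172. 130.] z [0.011 0.167] xy [ 0.465 -0.21 ]
scene [304 168  10  24 139] [309. 180.] z [0.029 0.111] xy [0.469 0.159]
scene [116 174  11  33  61] [121. 191.] z [0.018 0.077] xy [ 0.665 -0.259]
scene [377 174  26  38 461] [389. 194.] z [0.001 0.138] xy [0.46  0.346]
scene [  6 177  25  30 298] [ 19. 193.] z [-0.001  0.028] xy [ 0.735 -0.529]
scene [331 224  12  20 160] [337. 234.] z [0.03  0.098] xy [0.588 0.258]
scene [451 314  24  20 277] [462. 324.] z [0.014 0.077] xy [0.694 0.538]
scene [481 337  31  25 524] [497. 349.] z [0.012 0.087] xy [0.722 0.601]
scene [461 360  23  15 226] [472. 367.] z [0.014 0.067] xy [0.768 0.564]
side [ 416   16   85   60 4022] [458.  46.] z [-0.171  0.013] xy [-0.087 -1.412]
side [236 100   9   9  72] [240. 104.] z [-0.005  0.162] xy [ 0.765 -0.517]
side [326 227  10  19 137] [330. 237.] z [0.075 0.108] xy [0.462 0.164]
side [321 246  14  23 230] [328. 257.] z [0.021 0.068] xy [0.461 0.167]
side [253 266  10  17 121] [257. 275.] z [0.066 0.094] xy [0.578 0.266]
side [250 282  15  20 247] [257. 291.] z [0.022 0.06 ] xy [0.578 0.269]
side [326 298  19  31 357] [334. 315.] z [0.089 0.134] xy [0.451 0.357]
side [318 325  26  35 640] [330. 342.] z [0.023 0.082] xy [0.451 0.361]
```

View pics/crop_s_cab.png

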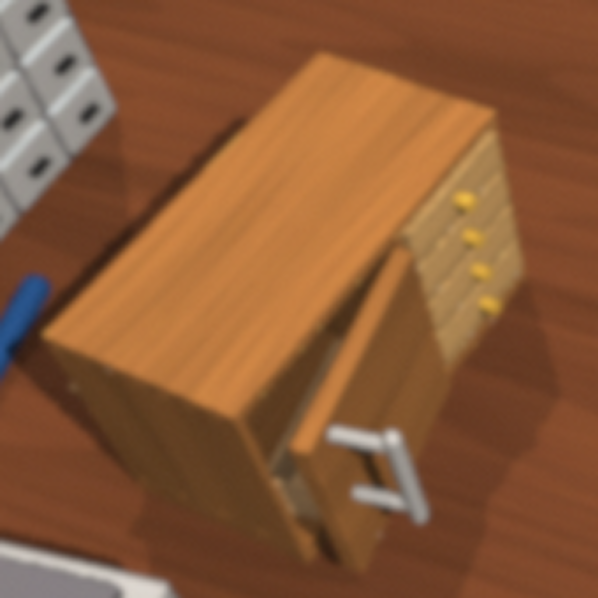

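View pics/crop_d_cab.png

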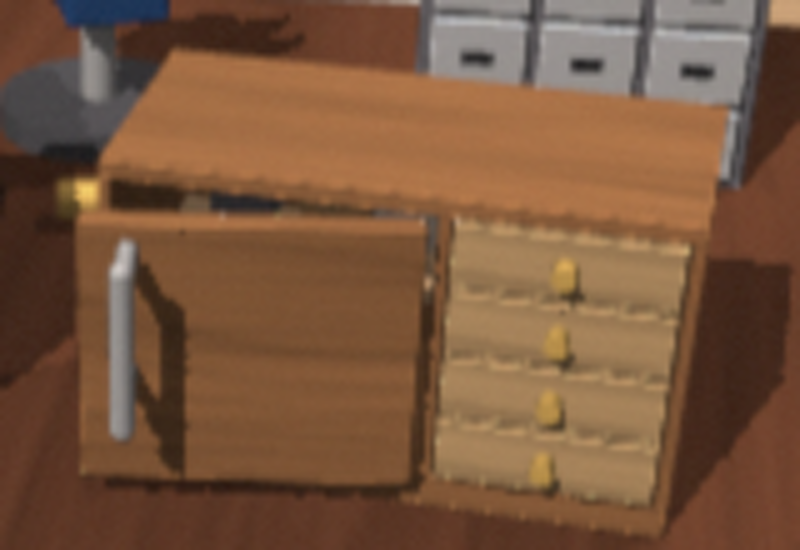

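View pics/crop_slab.png

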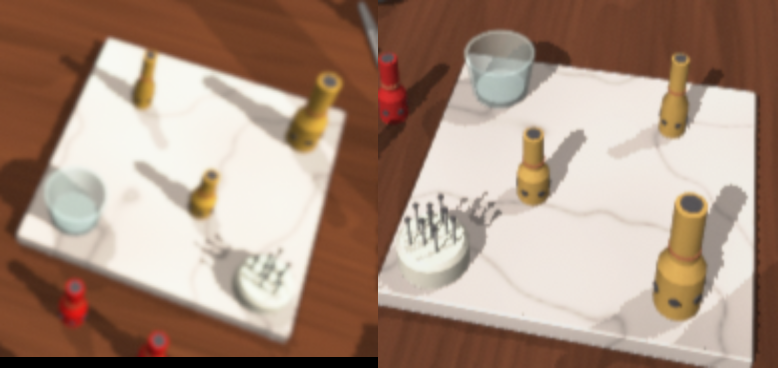

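Three brass heads stand on the slab. The head at scene (390,193) / side (331,330) is the tallest and thickest, with its top at z≈0.135 (115 mm plus the 20 mm slab), so it's the target. The head at (310,180) is the slim one (c) and the one at (337,233) is the small one (b). The heads in the tray and the red ones are look-alikes. Next I'll measure positions.

```bash
python3 - <<'E'
from h import *
import pickle
s=pickle.load(open('scene0.pkl','rb')); d=pickle.load(open('side0.pkl','rb'))
f=lambda x,y,k,ox,oy:(ox+(x+.5)/k-.5,oy+(y+.5)/k-.5)
print('cab scene')
A=[pt(s,*f(x,y,3.52,40,60),.175)[:2] for x,y in [(322,52),(495,112),(238,416),(45,335)]]
B=[pt(d,*f(x,y,5,225,65),.175)[:2] for x,y in [(728,82),(710,230),(103,165),(172,48)]]
print(np.round(A,4).tolist(),'\n',np.round(B,4).tolist())
for Q in (A,B): print([round(float(np.linalg.norm(Q[i]-Q[(i+1)%4])),3) for i in range(4)])
print('door top edge outer corners z=.165')
print('scene free outer', pt(s,*f(310,447,3.52,40,60),.165)[:3], 'hinge outer',pt(s,*f(411,262,3.52,40,60),.165))
print('side free outer', pt(d,*f(78,224,5,225,65),.165), 'hinge outer',pt(d,*f(424,236,5,225,65),.165))
print('handle top z=.165: scene',pt(s,*f(393,436,3.52,40,60),.165),'side',pt(d,*f(126,245,5,225,65),.165))
print('handle bot z=.069: scene',pt(s,*f(420,517,3.52,40,60),.069),'side',pt(d,*f(120,438,5,225,65),.069))
print('burner top',pt(s,*f(329,80,2.1,240,140),.135),pt(d,*f(690-378,204,2,180,200),.135))
print('b top',pt(s,*f(211,176,2.1,240,140),.095),pt(d,*f(534-378,134,2,180,200),.095))
print('c top',pt(s,*f(151,56,2.1,240,140),.110),pt(d,*f(680-378,60,2,180,200),.110))
# depth: handle points
P=cloud(s); print('depth clouds slab z',np.median(P[195:205,330:350,2]), )
hs=P[183:206,135:160].reshape(-1,3); im=s['img'][183:206,135:160].reshape(-1,3).astype(int)
m=(im.max(1)-im.min(1)<25)&(im.max(1)>110); print(hs[m].round(3)[::6].tolist())
E
```

```text
cab scene
[[0.3821, -0.3548], [0.3967, -0.2061], [0.6922, -0.2335], [0.6796, -0.3826]] 
 [[0.3826, -0.3806], [0.397, -0.2004], [0.6895, -0.2243], [0.6801, -0.379]]
[0.149, 0.297, 0.15, 0.299]
[0.181, 0.293, 0.155, 0.298]
door top edge outer corners z=.165
scene free outer [ 0.69192082 -0.18688625  0.165     ] hinge outer [ 0.53720386 -0.20065318  0.165     ]
side free outer [ 0.69316079 -0.17822418  0.165     ] hinge outer [ 0.528821   -0.19266412  0.165     ]
handle top z=.165: scene [ 0.66727473 -0.14367498  0.165     ] side [ 0.66655324 -0.16008305  0.165     ]
handle bot z=.069: scene [ 0.66569013 -0.14725289  0.069     ] side [ 0.66721779 -0.14318383  0.069     ]
burner top [0.44683589 0.34663465 0.135     ] [0.4505353  0.34870882 0.135     ]
b top [0.58004649 0.25831498 0.095     ] [0.57833945 0.26032061 0.095     ]
c top [0.46079611 0.15861599 0.11      ] [0.46148831 0.16233867 0.11      ]
depth clouds slab z 0.021226552449161717
[[0.674, -0.182, 0.156], [0.669, -0.17, 0.156], [0.667, -0.149, 0.164], [0.672, -0.179, 0.153], [0.67, -0.165, 0.156], [0.669, -0.149, 0.163], [0.673, -0.182, 0.149], [0.672, -0.167, 0.154], [0.671, -0.151, 0.161], [0.657, -0.191, 0.119], [0.672, -0.159, 0.155], [0.671, -0.143, 0.161], [0.672, -0.16, 0.151], [0.672, -0.143, 0.159], [0.671, -0.143, 0.153], [0.668, -0.141, 0.147], [0.665, -0.142, 0.138], [0.673, -0.145, 0.14], [0.672, -0.144, 0.135], [0.67, -0.144, 0.128], [0.669, -0.143, 0.124], [0.668, -0.142, 0.119], [0.665, -0.141, 0.111], [0.67, -0.145, 0.112], [0.672, -0.18, 0.092], [0.665, -0.169, 0.089], [0.675, -0.184, 0.09], [0.67, -0.171, 0.09], [0.665, -0.158, 0.091], [0.664, -0.142, 0.097], [0.673, -0.169, 0.091], [0.669, -0.156, 0.092], [0.665, -0.142, 0.094], [0.671, -0.163, 0.088], [0.672, -0.145, 0.098], [0.647, -0.192, 0.033], [0.671, -0.15, 0.091], [0.631, -0.2, 0.001], [0.671, -0.142, 0.091]]
```

```bash
cat >> h.py <<'E'
def down(az):
    a=np.radians(az); x=np.array([0,0,-1.]); y=np.array([np.cos(a),np.sin(a),0]); return np.stack([x,y,np.cross(x,y)],1)
def rel(p,az,T=None):
    T=T_tool() if T is None else T
    r=R.from_matrix(T[:3,:3].T@down(az)).as_rotvec(degrees=True)
    return np.round(T[:3,:3].T@(np.array(p)-T[:3,3])*1000,1).tolist(), np.round(r,1).tolist()
def st():
    s=telemetry.sense(); T=T_tool(); y=T[:3,1]
    print('t',round(s['clock'],2),'p',s['tcp_pos'].round(4),'az',round(float(np.degrees(np.arctan2(y[1],y[0]))),1),'xz',T[2,0].round(4),'F',s['wrist_force'].round(1),'g',round(s['grip_width'],3),'q',s['joint_pos'].round(0))
E
python3 - <<'E'
from h import *
st()
for az in (6,-174): print(az,rel([.667,-.145,.26],az))
E
```

```text
t 0.15 p [0.2993 0.6599 0.2369] az 65.6 xz -1.0 F [ 0.5 -0.2  0.1] g 1.003 q [-70.  34.  -0.  92.   0.  54.  -5.]
6 ([-22.3, -581.3, 667.3], [59.6, 0.0, 0.1])
-174 ([-22.3, -581.3, 667.3], [-120.4, -0.1, 0.0])
```

```bash
python3 -m crank '[-6,-20,23,3,0,0,0, -12,-58,67,9,0,0,0, -18,-96,111,15,0,0,0, -22,-134,155,20,0,0,0, -22,-170,195,25,0,0,0]'; python3 - <<'E'
from h import *
st(); print(rel([.667,-.145,.26],6))
E
```

```text
clock: 0.65
tcp_pos: [0.3957, 0.4495, 0.2592]
tcp_rot: [93.8, 90.0, 44.2]
wrist_force: [0.7, -0.3, -0.3]
grip_width: 1.001
t 0.65 p [0.3957 0.4495 0.2592] az 40.4 xz -1.0 F [ 0.7 -0.3 -0.3] g 1.001 q [-59.  24.   7. 108.  -4.  48. -10.]
([-0.9, -178.8, 628.6], [34.4, -0.0, -0.0])
```

```bash
python3 -m crank '[0,-13,45,4,0,0,0, 0,-26,90,8,0,0,0, 0,-39,135,12,0,0,0, 0,-52,180,15,0,0,0, 0,-65,225,18,0,0,0]'; python3 - <<'E'
from h import *
st(); print(rel([.667,-.145,.26],6))
E
```

```text
clock: 1.15
tcp_pos: [0.4926, 0.2364, 0.259]
tcp_rot: [111.4, 90.0, 43.9]
wrist_force: [0.6, 0.1, 0.2]
grip_width: 1.002
t 1.15 p [0.4926 0.2364 0.259 ] az 22.5 xz -1.0 F [0.6 0.1 0.2] g 1.002 q [-41.  21.  13. 114.  -7.  45.  -2.]
([-1.0, 15.2, 419.1], [16.5, -0.0, -0.0])
```

```bash
python3 - <<'E'
from h import *
c=cam('scene'); save(c,'s1')
E
python3 -m crank '[0,2,45,4,0,0,0, 0,4,90,8,0,0,0, 0,6,135,11,0,0,0, 0,8,180,14,0,0,0, 0,9,225,16.5,0,0,0]'; python3 - <<'E'
from h import *
st(); print(rel([.667,-.145,.26],6))
E
```

```text
clock: 1.7
tcp_pos: [0.5875, 0.0326, 0.2589]
tcp_rot: [-176.1, 90.0, 99.9]
wrist_force: [0.3, 0.9, 0.6]
grip_width: 0.998
t 1.7 p [0.5875 0.0326 0.2589] az 6.0 xz -1.0 F [0.3 0.9 0.6] g 0.998 q [-22.  24.  19. 110. -10.  48.   8.]
([-1.1, 60.5, 185.0], [0.0, -0.0, 0.0])
```

```bash
python3 -m crank '[0,14,40,0,0,0,0, 0,28,80,0,0,0,0, 0,42,115,0,0,0,0, 0,54,140,0,0,0,0, 0,60,145,0,0,0,0]'; python3 - <<'E'
from h import *
import pickle
st(); print(rel([.667,-.145,.26],6))
for n in ('scene','side','wrist'):
    c=cam(n); save(c,n+'2'); pickle.dump(c,open(n+'2.pkl','wb'))
E
```

```text
clock: 2.2
tcp_pos: [0.6626, -0.1077, 0.2587]
tcp_rot: [-3.1, 89.9, -87.3]
wrist_force: [0.1, 0.0, -0.8]
grip_width: 0.996
t 2.2 p [ 0.6626 -0.1077  0.2587] az 5.9 xz -1.0 F [ 0.1  0.  -0.8] g 0.996 q [ -8.  30.  19.  99. -12.  53.  22.]
([-1.2, 0.5, 37.6], [-0.1, 0.1, 0.0])
```

View pics/wrist2.png

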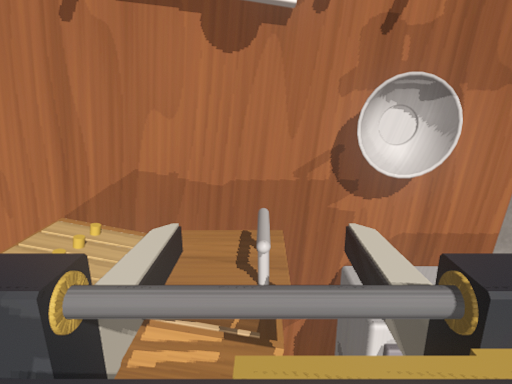

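View pics/scene2.png

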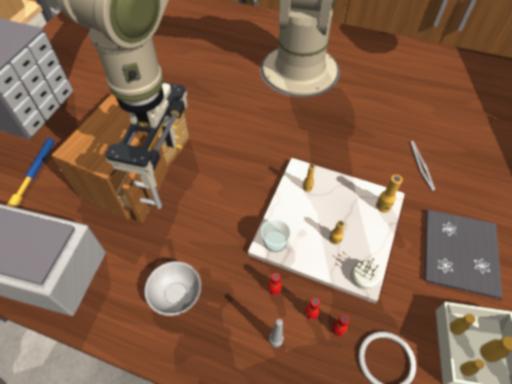

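```bash
python3 - <<'E'
from h import *
import pickle
c=pickle.load(open('wrist2.pkl','rb'))
save(c,'w2c',(210,190,320,370),3.2)
print(pt(c,264,245,.165),pt(c,264,211,.069),pt(c,264,245),pt(c,264,220))
E
```

```text
[ 0.66691523 -0.14459074  0.165     ] [ 0.66745572 -0.14807726  0.069     ] [ 0.66697514 -0.14513042  0.16385207] [ 0.66670571 -0.14181499  0.11400637]
```

View pics/w2c.png

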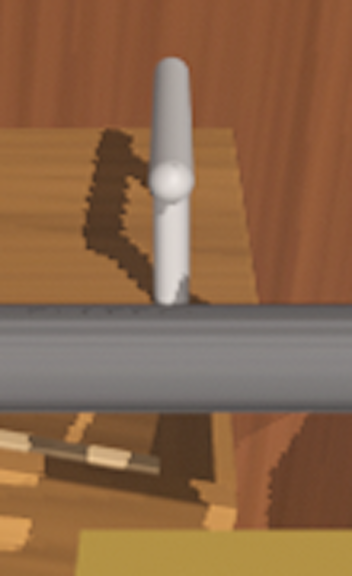

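The wrist view shows the round bar's top at (264,245), which is world (0.667,-0.145), matching the other two views. Next I'll move over it and go down.

```bash
python3 -m crank '[10,0,20,0,0,0,0, 40,0,37,0,0,0,0, 75,0,38,0,0,0,0, 105,0,38,0,0,0,0, 124,0,38,0,0,0,0]'; python3 -m crank '[0,0,0,0,0,0,1,0,0,0,0,0,0,1,0,0,0,0,0,0,1,0,0,0,0,0,0,1,0,0,0,0,0,0,1]';python3 - <<'E'
from h import *
st()
E
```

```text
clock: 2.85
tcp_pos: [0.6647, -0.1389, 0.1327]
tcp_rot: [-125.3, 89.8, 150.9]
wrist_force: [0.4, 0.7, -0.4]
grip_width: 1.003
clock: 3.35
tcp_pos: [0.6665, -0.1415, 0.1361]
tcp_rot: [79.5, 89.9, -4.4]
wrist_force: [0.2, 0.1, 0.4]
grip_width: 0.622
t 3.35 p [ 0.6665 -0.1415  0.1361] az 6.1 xz -1.0 F [0.2 0.1 0.4] g 0.622 q [ -3.  39.  16. 103. -15.  40.  28.]
```

```bash
for i in 1 2; do python3 -m crank '[0,0,1,0,0,0,1,0,0,2,0,0,0,1,0,0,2,0,0,0,1,0,0,2,0,0,0,1,0,0,2,0,0,0,1]'; done;python3 - <<'E'
from h import *
st()
E
```

```text
clock: 3.85
tcp_pos: [0.6663, -0.1436, 0.1349]
tcp_rot: [-100.4, 90.0, 175.7]
wrist_force: [0.1, -0.1, 0.4]
grip_width: 0.191
clock: 4.35
tcp_pos: [0.6671, -0.1452, 0.1349]
tcp_rot: [95.4, 89.9, 11.5]
wrist_force: [5.0, 2.9, -3.2]
grip_width: 0.126
t 4.35 p [ 0.6671 -0.1452  0.1349] az 6.1 xz -1.0 F [ 5.   2.9 -3.2] g 0.126 q [ -2.  39.  16. 103. -15.  40.  28.]
```

Gripped (11.7 mm opening, against a 12 mm bar). Next I'll work out the arc rows.

```bash
python3 - <<'E'
import numpy as np
for t in (2,4,6,8,10,12,16,18,20):
    a=np.radians(t); c,s=np.cos(a),np.sin(a); print(t,round(145*(c-1)-42*s,1),round(-(145*s+42*(c-1)),1))
E
```

```text
2 -1.6 -5.0
4 -3.3 -10.0
6 -5.2 -14.9
8 -7.3 -19.8
10 -9.5 -24.5
12 -11.9 -29.2
16 -17.2 -38.3
18 -20.1 -42.8
20 -23.1 -47.1
```

```bash
python3 -m crank '[0,-1.6,-5,-2,0,0,1, 0,-3.3,-10,-4,0,0,1, 0,-5.2,-14.9,-6,0,0,1, 0,-7.3,-19.8,-8,0,0,1, 0,-9.5,-24.5,-10,0,0,1]'; python3 - <<'E'
from h import *
st()
E
```

```text
clock: 4.85
tcp_pos: [0.6546, -0.1219, 0.1349]
tcp_rot: [69.9, 90.0, -3.9]
wrist_force: [4.9, 1.4, -3.3]
grip_width: 0.125
t 4.85 p [ 0.6546 -0.1219  0.1349] az 16.2 xz -1.0 F [ 4.9  1.4 -3.3] g 0.125 q [ -3.  37.  13. 105. -13.  39.  34.]
```

Forces stay small, so the door is following. Continuing.

```bash
for i in 1 2; do python3 -m crank '[0,-3.3,-10,-4,0,0,1, 0,-7.3,-19.8,-8,0,0,1, 0,-11.9,-29.2,-12,0,0,1, 0,-17.2,-38.3,-16,0,0,1, 0,-23.1,-47.1,-20,0,0,1]'; done; python3 - <<'E'
from h import *
st()
E
```

```text
clock: 5.35
tcp_pos: [0.6184, -0.0833, 0.1349]
tcp_rot: [-98.8, 90.0, -152.5]
wrist_force: [1.3, 1.3, -4.0]
grip_width: 0.125
clock: 5.85
tcp_pos: [0.5714, -0.0596, 0.1348]
tcp_rot: [-115.5, 89.9, -149.2]
wrist_force: [0.5, -1.7, -4.4]
grip_width: 0.123
t 5.85 p [ 0.5714 -0.0596  0.1348] az 56.3 xz -1.0 F [ 0.5 -1.7 -4.4] g 0.123 q [ -1.  32.   2. 117.  -1.  31.  58.]
```

```bash
for i in 1 2; do python3 -m crank '[0,-3.3,-10,-4,0,0,1, 0,-7.3,-19.8,-8,0,0,1, 0,-11.9,-29.2,-12,0,0,1, 0,-17.2,-38.3,-16,0,0,1, 0,-23.1,-47.1,-20,0,0,1]'; done; python3 - <<'E'
from h import *
st()
import pickle
for n in ('scene','side'):
    c=cam(n); save(c,n+'3'); pickle.dump(c,open(n+'3.pkl','wb'))
E
```

```text
clock: 6.35
tcp_pos: [0.5193, -0.0532, 0.1348]
tcp_rot: [-122.8, 89.9, -136.5]
wrist_force: [0.9, -3.7, -5.3]
grip_width: 0.122
clock: 6.85
tcp_pos: [0.4684, -0.0649, 0.1348]
tcp_rot: [-123.5, 89.9, -117.3]
wrist_force: [2.9, -6.8, -8.6]
grip_width: 0.122
t 6.85 p [ 0.4684 -0.0649  0.1348] az 96.2 xz -1.0 F [ 2.9 -6.8 -8.6] g 0.122 q [  8.  27. -10. 129.  11.  25.  86.]
```

View pics/scene3.png

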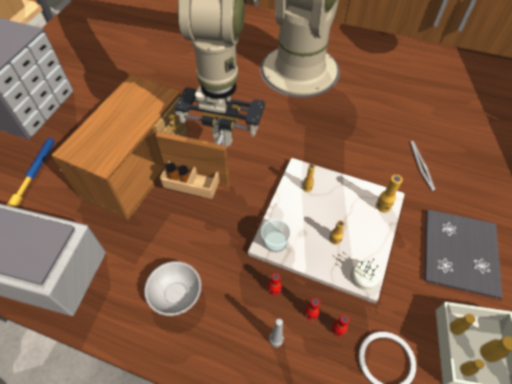

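View pics/side3.png

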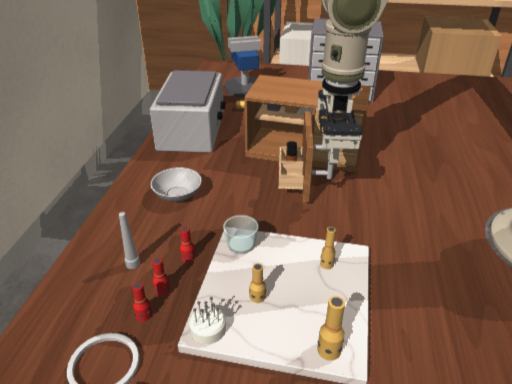

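The door stands at about 100°: in the side view it's edge-on at (308,150), with the rack at (291,170) and the empty compartment at its outer end. Next I'll let go of the handle and rise.

```bash
python3 -m crank '[0,0,0,0,0,0,0.6,0,0,0,0,0,0,0.4,0,0,0,0,0,0,0.3,0,0,0,0,0,0,0.3,0,0,0,0,0,0,0.3]'; python3 -m crank '[0,0,0,0,0,0,0.3,-5,0,0,0,0,0,0.3,-15,0,0,0,0,0,0.3,-35,0,0,0,0,0,0.3,-60,0,0,0,0,0,0.3]';python3 - <<'E'
from h import *
st(); print(rel([.449,.348,.26],96))
E
```

```text
clock: 7.45
tcp_pos: [0.4697, -0.0627, 0.135]
tcp_rot: [12.6, 90.0, 18.8]
wrist_force: [0.5, 0.3, 0.3]
grip_width: 0.507
clock: 7.95
tcp_pos: [0.4691, -0.0629, 0.1958]
tcp_rot: [166.3, 89.9, 172.4]
wrist_force: [1.1, 0.6, -0.5]
grip_width: 0.698
t 7.95 p [ 0.4691 -0.0629  0.1958] az 96.1 xz -1.0 F [ 1.1  0.6 -0.5] g 0.698 q [ 10.  21. -12. 126.   8.  34.  88.]
([-64.1, 410.7, 23.7], [0.1, -0.1, -0.0])
```

```bash
python3 -m crank '[-30,0,0,0,0,0,0,-55,10,1,0,0,0,0,-64,45,4,0,0,0,0,-64,90,6,0,0,0,0,-64,130,8,0,0,0,0]'; python3 -m crank '[0,40,3,0,0,0,0,0,80,5,0,0,0,0,0,120,8,0,0,0,0,0,160,10,0,0,0,0,0,200,12,0,0,0,0]';python3 - <<'E'
from h import *
import pickle
st(); print(rel([.449,.348,.26],96))
for n in ('scene','side','wrist'):
    c=cam(n); save(c,n+'4'); pickle.dump(c,open(n+'4.pkl','wb'))
c=pickle.load(open('side4.pkl','rb')); save(c,'d4c',(230,65,370,210),4)
c=pickle.load(open('scene4.pkl','rb')); save(c,'s4c',(50,70,240,220),4)
E
```

```text
clock: 8.45
tcp_pos: [0.4636, 0.0686, 0.2605]
tcp_rot: [4.2, 89.9, 10.2]
wrist_force: [0.6, 0.3, -0.1]
grip_width: 0.995
clock: 8.95
tcp_pos: [0.454, 0.2688, 0.26]
tcp_rot: [10.2, 90.0, 16.3]
wrist_force: [0.1, -0.9, 1.0]
grip_width: 1.0
t 8.95 p [0.454  0.2688 0.26  ] az 96.1 xz -1.0 F [ 0.1 -0.9  1. ] g 1.0 q [-23.  20. -19. 115.   9.  46.  50.]
([-0.0, 79.3, 3.5], [0.1, 0.0, -0.0])
```

View pics/d4c.png

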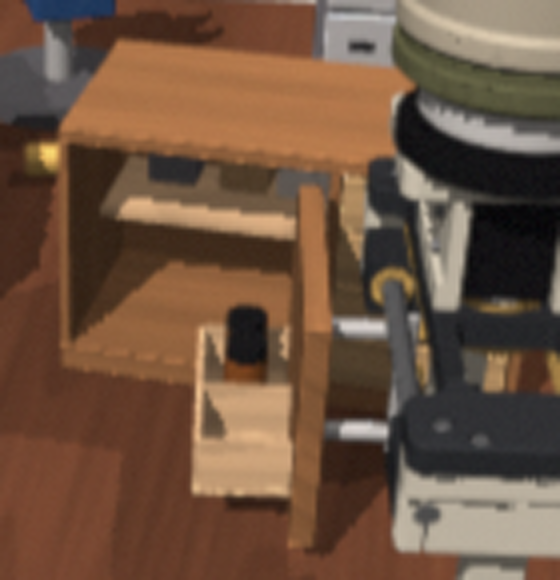

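View pics/s4c.png

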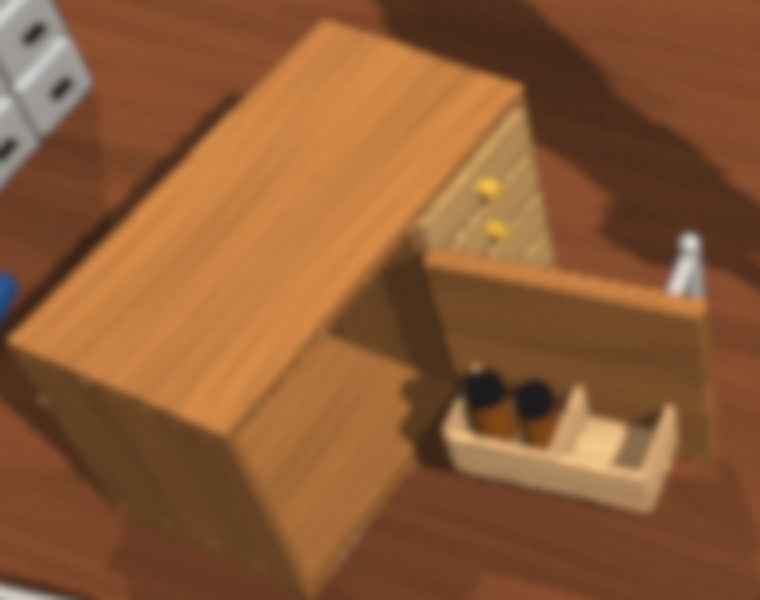

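View pics/wrist4.png

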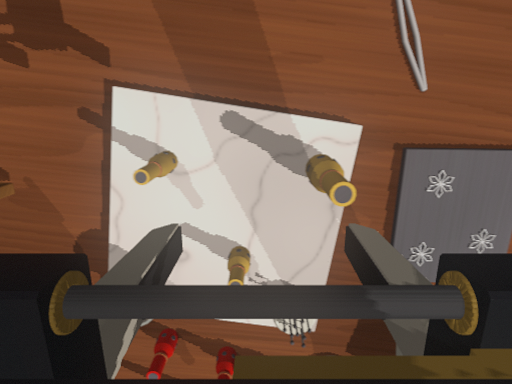

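```bash
python3 - <<'E'
from h import *
import pickle
w=pickle.load(open('wrist4.pkl','rb')); s=pickle.load(open('scene4.pkl','rb'))
print('burner top wrist',pt(w,343,193.5,.135),pt(w,343,193))
f=lambda x,y:(50+(x+.5)/4-.5,70+(y+.5)/4-.5)
h=pt(s,*f(689,242),.165); print('handle',h)
a,b=pt(s,*f(430,265),.165),pt(s,*f(703,316),.165); print('inner top edge',a,b,np.degrees(np.arctan2(*(b-a)[1::-1])),np.linalg.norm(b-a))
a,b=pt(s,*f(428,250),.165),pt(s,*f(705,301),.165); print('outer top edge',a,b,np.degrees(np.arctan2(*(b-a)[1::-1])))
print('rail top corners', [pt(s,*f(*q),.075).round(4).tolist() for q in ((446,428),(652,487),(676,406),(580,386))])
print('compartment floor depth', pt(s,*f(605,440)))
hz=np.array([.528,-.201]); v=h[:2]-hz; print(np.degrees(np.arctan2(v[1],v[0]))-16.15, np.linalg.norm(v))
E
```

```text
burner top wrist [0.44885916 0.3444103  0.135     ] [0.44810841 0.34398715 0.13613371]
handle [ 0.47316202 -0.06199229  0.165     ]
inner top edge [ 0.54163807 -0.19640361  0.165     ] [ 0.52275989 -0.03253354  0.165     ] 96.57162648224748 0.16495388874839886
outer top edge [ 0.531562   -0.20307348  0.165     ] [ 0.51203024 -0.03575193  0.165     ] 96.65810996591622
rail top corners [[0.5899, -0.18, 0.075], [0.5864, -0.0446, 0.075], [0.5258, -0.0549, 0.075], [0.5321, -0.117, 0.075]]
compartment floor depth [ 0.54704219 -0.09643747  0.04720318]
95.37903214607314 0.1494334219463201
```

The burner top in the wrist view at (343,193) gives world (0.4489,0.3444), which agrees with the fixed views. Next I'll go there and down onto the neck.

```bash
python3 - <<'E'
from h import *
print(rel([.4488,.346,.26],96)); print(rel([.4488,.346,.11],96))
E
python3 -m crank '[0,30,1,0,0,0,0,0,60,3,0,0,0,0,0,77.5,3.5,0,0,0,0,20,77.5,3.5,0,0,0,0,40,77.5,3.5,0,0,0,0]';python3 - <<'E'
from h import *
st(); print(rel([.4488,.346,.11],96))
c=cam('wrist'); save(c,'wrist5'); c=cam('side'); save(c,'side5',(270,200,420,384),3)
E
```

```text
([-0.3, 76.1, 3.7], [0.4, 0.0, -0.1])
([149.7, 75.9, 3.7], [0.4, 0.0, -0.1])
clock: 9.6
tcp_pos: [0.4499, 0.3443, 0.2192]
tcp_rot: [7.4, 89.9, 13.5]
wrist_force: [0.4, -1.0, 0.2]
grip_width: 0.998
t 9.6 p [0.4499 0.3443 0.2192] az 96.1 xz -1.0 F [ 0.4 -1.   0.2] g 0.998 q [-30.  26. -18. 113.  11.  43.  41.]
([109.2, 1.8, -1.1], [0.1, 0.1, -0.0])
```

View pics/wrist5.png

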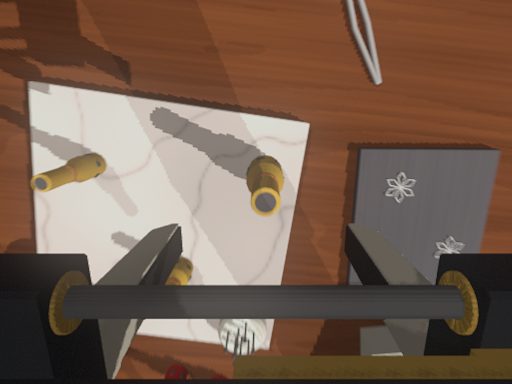

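View pics/side5.png

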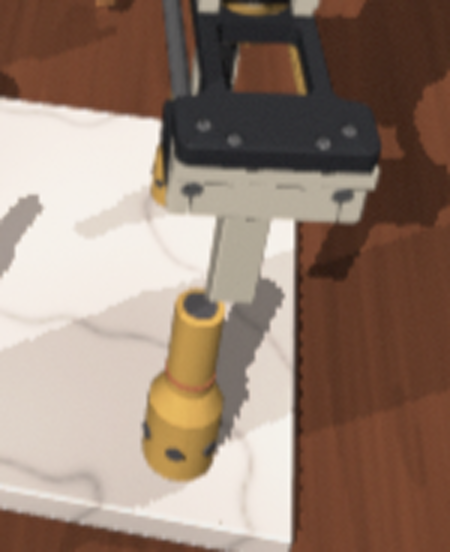

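```bash
python3 - <<'E'
from h import *
c=cam('wrist'); p=pt(c,265,202,.135); print(p); st(); print(rel([p[0],p[1],.11],96))
E
```

```text
[0.44659067 0.3425314  0.135     ]
t 9.75 p [0.4494 0.3432 0.2185] az 96.1 xz -1.0 F [-0.2 -0.5  0.5] g 0.998 q [-30.  26. -18. 113.  11.  43.  41.]
([108.5, -0.2, -2.6], [0.1, -0.1, 0.1])
```

```bash
python3 -m crank '[25,0,-1,0,0,0,0,55,0,-1,0,0,0,0,80,0,-1,0,0,0,0,100,0,-1,0,0,0,0,108.5,0,-1,0,0,0,0]';  python3 -m crank '[0,0,0,0,0,0,0.3,0,0,0,0,0,0,0.7,0,0,0,0,0,0,1,0,0,0,0,0,0,1,0,0,0,0,0,0,1]'; python3 -m crank '[0,0,0,0,0,0,1,0,0,0,0,0,0,1,0,0,0,0,0,0,1,0,0,0,0,0,0,1,0,0,0,0,0,0,1]';python3 - <<'E'
from h import *
st()
E
```

```text
clock: 10.25
tcp_pos: [0.4488, 0.3439, 0.11]
tcp_rot: [-118.3, 89.9, -112.2]
wrist_force: [-0.1, -0.5, 0.4]
grip_width: 1.0
clock: 10.75
tcp_pos: [0.4488, 0.3447, 0.1111]
tcp_rot: [29.4, 89.9, 35.5]
wrist_force: [-0.2, 0.1, 0.8]
grip_width: 0.617
clock: 11.25
tcp_pos: [0.4485, 0.3446, 0.1103]
tcp_rot: [-144.3, 90.0, -138.2]
wrist_force: [-0.1, -0.6, -0.4]
grip_width: 0.244
t 11.25 p [0.4485 0.3446 0.1103] az 96.1 xz -1.0 F [-0.1 -0.6 -0.4] g 0.244 q [-33.  34. -14. 118.  16.  30.  37.]
```

Opening 0.244×93 = 22.7 mm, near the 24 mm neck. I'll let it settle, then lift a little and check.

```bash
python3 -m crank '[0,0,0,0,0,0,1,0,0,0,0,0,0,1,-5,0,0,0,0,0,1,-20,0,0,0,0,0,1,-50,0,0,0,0,0,1]';  python3 -m crank '[-30,0,0,0,0,0,1,-60,0,0,0,0,0,1,-80,0,0,0,0,0,1,-90,0,0,0,0,0,1,-90,0,0,0,0,0,1]';python3 - <<'E'
from h import *
st()
for n in ('side','scene'):
    c=cam(n); save(c,n+'6')
E
```

```text
clock: 11.75
tcp_pos: [0.4476, 0.3437, 0.1595]
tcp_rot: [-145.7, 89.8, -139.6]
wrist_force: [-0.4, 0.3, -1.4]
grip_width: 0.247
clock: 12.25
tcp_pos: [0.4489, 0.3448, 0.2516]
tcp_rot: [28.8, 89.9, 34.9]
wrist_force: [0.2, 0.4, -1.4]
grip_width: 0.246
t 12.25 p [0.4489 0.3448 0.2516] az 96.1 xz -1.0 F [ 0.2  0.4 -1.4] g 0.246 q [-30.  23. -19. 111.  10.  47.  42.]
```

View pics/side6.png

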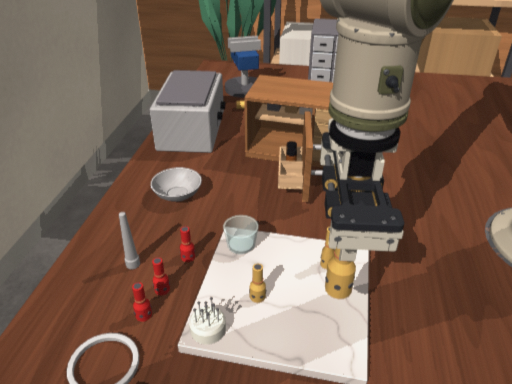

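The burner is held and hanging upright. Next I'll raise it and carry it towards the door.

```bash
python3 - <<'E'
from h import *
print(rel([.558,-.083,.29],96))
E
python3 -m crank '[-20,-10,-3,0,0,0,1,-38,-40,-12,0,0,0,1,-38,-75,-22,0,0,0,1,-38,-110,-32,0,0,0,1,-38,-145,-42,0,0,0,1]';python3 - <<'E'
from h import *
st();print(rel([.558,-.083,.29],96))
E
```

```text
([-40.1, -436.4, 63.7], [0.1, -0.0, 0.0])
clock: 12.85
tcp_pos: [0.4213, 0.1943, 0.2871]
tcp_rot: [-157.0, 89.9, -150.9]
wrist_force: [0.9, -0.3, -0.8]
grip_width: 0.25
t 12.85 p [0.4213 0.1943 0.2871] az 96.1 xz -1.0 F [ 0.9 -0.3 -0.8] g 0.25 q [-16.  14. -19. 120.   6.  47.  57.]
([-2.8, -290.3, 106.3], [0.1, -0.1, 0.1])
```

```bash
python3 -m crank '[-3,-20,15,0,0,0,1,-3,-55,35,0,0,0,1,-3,-90,55,0,0,0,1,-3,-125,75,0,0,0,1,-3,-160,90,0,0,0,1]';python3 -m crank '[0,-35,5,0,0,0,1,0,-70,10,0,0,0,1,0,-100,14,0,0,0,1,0,-122,16,0,0,0,1,0,-130,16,0,0,0,1]';python3 - <<'E'
from h import *
import pickle
st();print(rel([.558,-.083,.29],96))
for n in ('scene','side','wrist'):
    c=cam(n); save(c,n+'7'); pickle.dump(c,open(n+'7.pkl','wb'))
E
```

```text
clock: 13.35
tcp_pos: [0.5293, 0.0449, 0.29]
tcp_rot: [-177.5, 89.9, -171.4]
wrist_force: [0.4, 0.7, -2.1]
grip_width: 0.247
clock: 13.85
tcp_pos: [0.5581, -0.0838, 0.2897]
tcp_rot: [-172.7, 89.8, -166.7]
wrist_force: [0.6, 0.5, -2.1]
grip_width: 0.245
t 13.85 p [ 0.5581 -0.0838  0.2897] az 95.9 xz -1.0 F [ 0.6  0.5 -2.1] g 0.245 q [ 11.  20. -12. 109.   5.  51.  93.]
([-0.3, 0.8, -0.0], [-0.1, -0.2, 0.0])
```

View pics/wrist7.png

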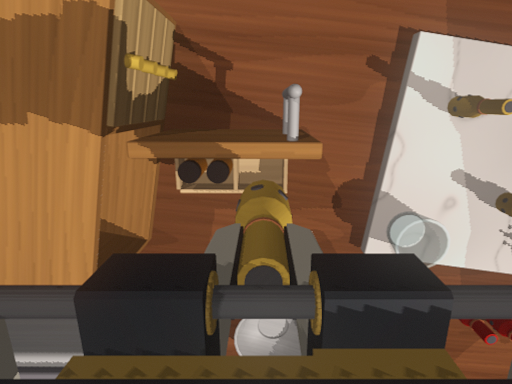

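View pics/scene7.png

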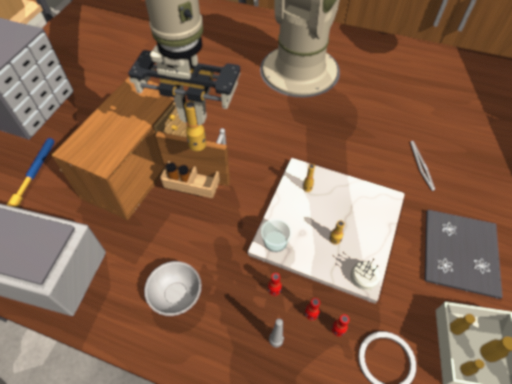

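View pics/side7.png

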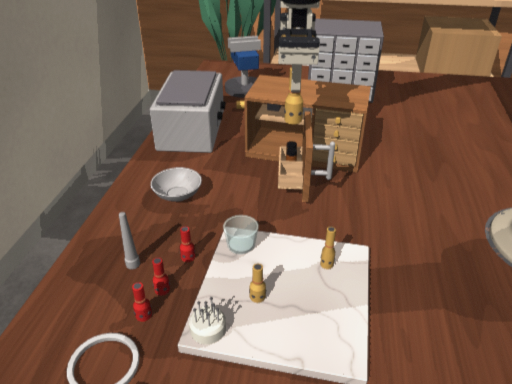

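```bash
python3 - <<'E'
from h import *
import pickle
w=pickle.load(open('wrist7.pkl','rb')); save(w,'w7c',(120,70,340,220),3.6)
E
```

```text
(no output)
```

View pics/w7c.png

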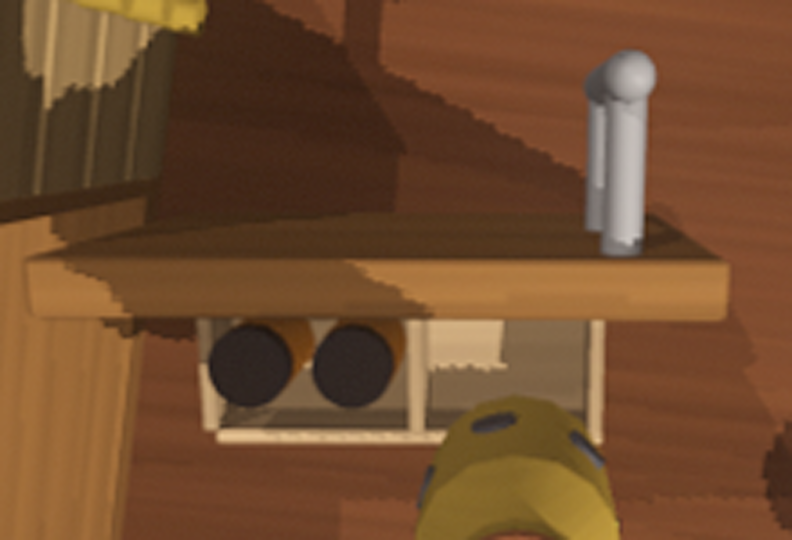

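```bash
python3 - <<'E'
from h import *
import pickle
w=pickle.load(open('wrist7.pkl','rb'))
f=lambda x,y:(120+(x+.5)/3.6-.5,70+(y+.5)/3.6-.5)
D=pt(w,*f(427,431),.075);O=pt(w,*f(588,431),.075); print('rail inner corners',D,O,np.linalg.norm(D-O))
a=pt(w,*f(28,258),.165);b=pt(w,*f(728,258),.165);a2=pt(w,*f(30,318),.165);b2=pt(w,*f(726,318),.165)
print('door outer',a,b,np.linalg.norm(a-b),'inner',a2,b2)
for p,q in ((a,b),(a2,b2)): print(np.degrees(np.arctan2(*(q-p)[1::-1])))
az=np.radians(96); X=np.array([np.cos(az),np.sin(az)]);Y=np.array([-X[1],X[0]])
print('hinge at outer', a[:2],'spot from hinge',a[:2]+.1155*X-.041*Y,'spot from rail', (D+O)[:2]/2+.026*Y, 'thick',np.dot(a2[:2]-a[:2],Y), 'handle', pt(w,*f(630,75),.165))
E
```

```text
rail inner corners [ 0.5848077  -0.10981913  0.075     ] [ 0.57919662 -0.05676621  0.075     ] 0.05334881780618131
door outer [ 0.52712515 -0.20360461  0.165     ] [ 0.50950954 -0.03713026  0.165     ] 0.16740375820433334 inner [ 0.54163579 -0.2032441   0.165     ] [ 0.52387574 -0.03537694  0.165     ]
96.04031789623951
96.03932655810208
hinge at outer [ 0.52712515 -0.20360461] spot from hinge [ 0.55582751 -0.08445166] spot from rail [ 0.55614459 -0.08601041] thick -0.014468837604722106 handle [ 0.47058365 -0.06593757  0.165     ]
```

```bash
python3 -m crank '[10,-1,-1.5,0,0,0,1,35,-1,-1.5,0,0,0,1,60,-1,-1.5,0,0,0,1,85,-1,-1.5,0,0,0,1,102,-1,-1.5,0,0,0,1]'; python3 -m crank '[0,0,0,0,0,0,1,0,0,0,0,0,0,1]';python3 - <<'E'
from h import *
st();print(rel([.5563,-.0845,.137],96))
for n in ('scene','side'):
    c=cam(n); save(c,n+'8',(130,70,290,210) if n=='scene' else (230,65,370,210),4)
E
```

```text
clock: 14.5
tcp_pos: [0.556, -0.0806, 0.1874]
tcp_rot: [151.2, 89.9, 157.5]
wrist_force: [0.2, -0.0, -2.1]
grip_width: 0.248
clock: 14.7
tcp_pos: [0.557, -0.0812, 0.1893]
tcp_rot: [139.3, 90.0, 145.5]
wrist_force: [-0.0, 0.5, -2.0]
grip_width: 0.248
t 14.7 p [ 0.557  -0.0812  0.1893] az 96.2 xz -1.0 F [-0.   0.5 -2. ] g 0.248 q [ 10.  27. -11. 115.   8.  38.  91.]
([52.3, -3.2, -1.0], [0.2, -0.0, -0.0])
```

View pics/scene8.png

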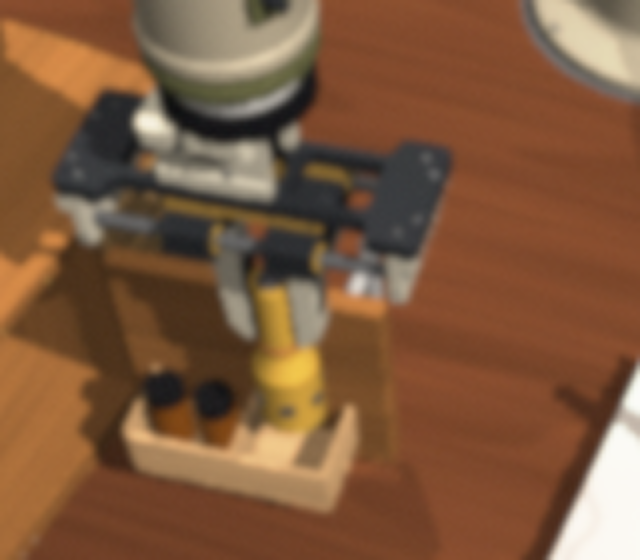

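View pics/side8.png

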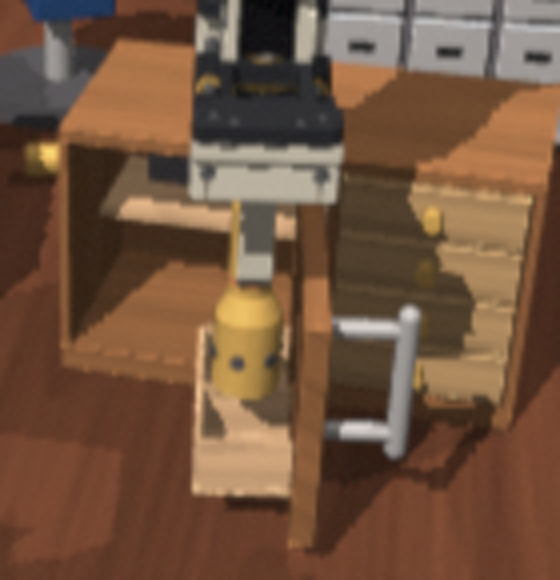

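```bash
python3 - <<'E'
from h import *
import pickle
d=pickle.load(open('side7.pkl','rb')); s=pickle.load(open('scene7.pkl','rb'))
f=lambda x,y:(230+(x+.5)/4-.5,65+(y+.5)/4-.5)
g=lambda x,y:(130+(x+.5)/4-.5,70+(y+.5)/4-.5)
print('side foot front bottom',pt(d,*f(247,397),.099),'scene foot bottom',pt(s,*g(296,430),.099))
print('burner top of skirt centre? side left/right', pt(d,*f(212,350),.13),pt(d,*f(282,350),.13))
E
```

```text
side foot front bottom [ 0.55504269 -0.06112249  0.099     ] scene foot bottom [ 0.57076563 -0.07231124  0.099     ]
burner top of skirt centre? side left/right [ 0.57529512 -0.05704184  0.13      ] [ 0.53748124 -0.06338998  0.13      ]
```

```bash
python3 -m crank '[8,-4,-0.5,0,0,0,1,20,-4,-0.5,0,0,0,1,32,-4,-0.5,0,0,0,1,41,-4,-0.5,0,0,0,1,46,-4,-0.5,0,0,0,1]'; python3 -m crank '[0,0,0,0,0,0,1,2,0,0,0,0,0,1,3,0,0,0,0,0,1]';python3 - <<'E'
from h import *
st();print(rel([.5563,-.0845,.135],96))
for n in ('scene','side'):
    c=cam(n); save(c,n+'9',(130,70,290,210) if n=='scene' else (230,65,370,210),4)
E
```

```text
clock: 15.3
tcp_pos: [0.5565, -0.0863, 0.142]
tcp_rot: [167.7, 89.9, 173.8]
wrist_force: [-0.9, 0.2, -1.6]
grip_width: 0.247
clock: 15.6
tcp_pos: [0.5572, -0.0863, 0.1406]
tcp_rot: [-10.1, 90.0, -4.0]
wrist_force: [0.8, -0.6, -1.4]
grip_width: 0.245
t 15.6 p [ 0.5572 -0.0863  0.1406] az 96.1 xz -1.0 F [ 0.8 -0.6 -1.4] g 0.245 q [ 10.  31. -10. 118.   9.  32.  90.]
([5.6, 1.9, -0.7], [0.1, 0.0, 0.0])
```

View pics/scene9.png

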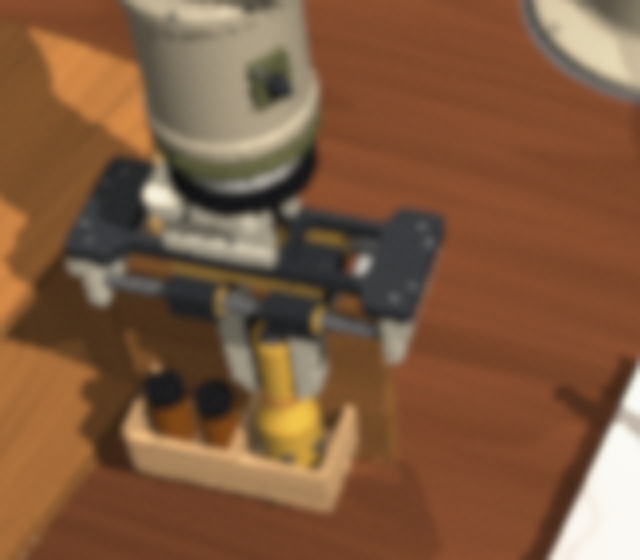

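View pics/side9.png

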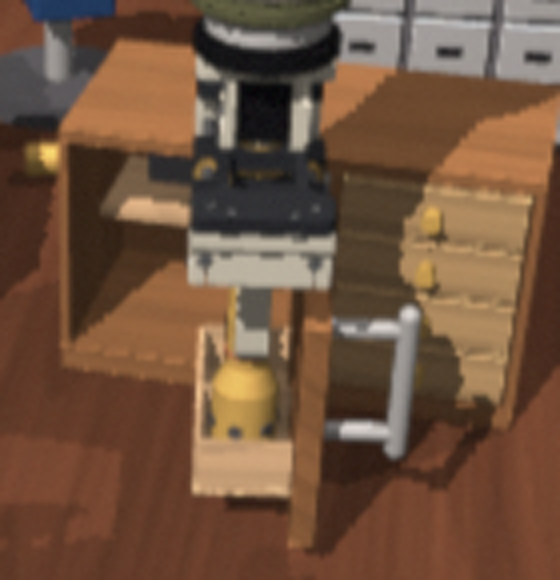

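The burner is inside the compartment, about 5 mm above its floor and clear of the walls. I'll lower it slowly until it touches.

```bash
python3 -m crank '[1,1,0,0,0,0,1,2,1,0,0,0,0,1,3,1,0,0,0,0,1,4,1,0,0,0,0,1,4,1,0,0,0,0,1]'; python3 -m crank '[0.5,0,0,0,0,0,1,1,0,0,0,0,0,1,1,0,0,0,0,0,1]'
```

```text
clock: 16.2
tcp_pos: [0.5568, -0.0853, 0.1363]
tcp_rot: [169.4, 90.0, 175.5]
wrist_force: [-0.2, 0.0, -2.6]
grip_width: 0.247
clock: 16.5
tcp_pos: [0.5569, -0.0854, 0.1354]
tcp_rot: [-141.2, 90.0, -135.1]
wrist_force: [-0.1, 0.3, -1.7]
grip_width: 0.248
```

```bash
python3 -m crank '[0.5,0,0,0,0,0,1,1,0,0,0,0,0,1,1,0,0,0,0,0,1]'; python3 -m crank '[0.5,0,0,0,0,0,1,1,0,0,0,0,0,1,1,0,0,0,0,0,1]'
```

```text
clock: 16.8
tcp_pos: [0.5575, -0.0854, 0.1353]
tcp_rot: [-16.4, 89.9, -10.3]
wrist_force: [-0.3, -0.2, 6.5]
grip_width: 0.246
clock: 17.1
tcp_pos: [0.5582, -0.0856, 0.1352]
tcp_rot: [-15.6, 89.8, -9.6]
wrist_force: [-1.0, -0.6, 15.8]
grip_width: 0.247
```

Contact came at z=0.1353, as predicted (vertical force now +15.8 N). I'll ease the load and open gently.

```bash
python3 -m crank '[-1,0,0,0,0,0,1,-1.5,0,0,0,0,0,1,-1.5,0,0,0,0,0,1]'; python3 -m crank '[0,0,0,0,0,0,0.72,0,0,0,0,0,0,0.68,0,0,0,0,0,0,0.6,0,0,0,0,0,0,0.5,0,0,0,0,0,0,0.45]';  python3 -m crank '[0,0,0,0,0,0,0.4,0,0,0,0,0,0,0.4,0,0,0,0,0,0,0.4]'; python3 - <<'E'
from h import *
st()
for n in ('scene','side'):
    c=cam(n); save(c,n+'10',(130,70,290,210) if n=='scene' else (230,65,370,210),4)
E
```

```text
clock: 17.4
tcp_pos: [0.5574, -0.0854, 0.1353]
tcp_rot: [-11.8, 89.9, -5.7]
wrist_force: [-0.1, 0.1, 5.2]
grip_width: 0.247
clock: 17.9
tcp_pos: [0.5568, -0.0853, 0.1348]
tcp_rot: [170.6, 90.0, 176.7]
wrist_force: [-0.4, 0.9, -0.2]
grip_width: 0.522
clock: 18.2
tcp_pos: [0.5569, -0.0854, 0.1349]
tcp_rot: [-123.7, 90.0, -117.6]
wrist_force: [-0.4, 0.3, 0.8]
grip_width: 0.596
t 18.2 p [ 0.5569 -0.0854  0.1349] az 96.1 xz -1.0 F [-0.4  0.3  0.8] g 0.596 q [ 10.  32.  -9. 118.  10.  31.  89.]
```

View pics/scene10.png

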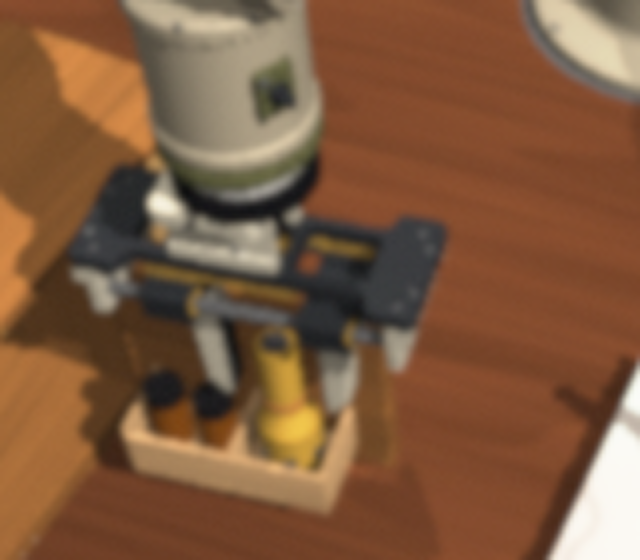

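The fingers are clear and the burner stands free. Next I'll rise straight up and then back away over the slab side.

```bash
python3 -m crank '[-5,0,0,0,0,0,0.4,-20,0,0,0,0,0,0.4,-45,0,0,0,0,0,0.4,-75,0,0,0,0,0,0.4,-110,0,0,0,0,0,0.4]'; python3 -m crank '[-20,20,0,0,0,0,0.4,-35,55,0,0,0,0,0.4,-40,90,0,0,0,0,0.4,-40,120,0,0,0,0,0.4,-40,130,0,0,0,0,0.4]'; python3 -m crank '[0,35,0,0,0,0,0.4,0,70,0,0,0,0,0.4,0,105,0,0,0,0,0.4,0,120,0,0,0,0,0.4,0,120,0,0,0,0,0.4]'; python3 - <<'E'
from h import *
import pickle
st()
for n in ('scene','side'):
    c=cam(n); save(c,n+'11'); pickle.dump(c,open(n+'11.pkl','wb')); save(c,n+'11c',(60,70,240,220) if n=='scene' else (230,65,370,210),4)
E
```

```text
clock: 18.8
tcp_pos: [0.5563, -0.0853, 0.2458]
tcp_rot: [165.5, 89.9, 171.6]
wrist_force: [1.3, -0.0, 0.5]
grip_width: 0.599
clock: 19.3
tcp_pos: [0.5426, 0.0473, 0.2857]
tcp_rot: [44.2, 89.9, 50.5]
wrist_force: [-0.9, -0.4, 0.7]
grip_width: 0.599
clock: 19.8
tcp_pos: [0.5301, 0.1645, 0.2849]
tcp_rot: [107.8, 90.0, 114.1]
wrist_force: [-0.8, -0.3, -0.2]
grip_width: 0.602
t 19.8 p [0.5301 0.1645 0.2849] az 96.3 xz -1.0 F [-0.8 -0.3 -0.2] g 0.602 q [-12.  20. -15. 110.   7.  50.  66.]
```

View pics/scene11.png

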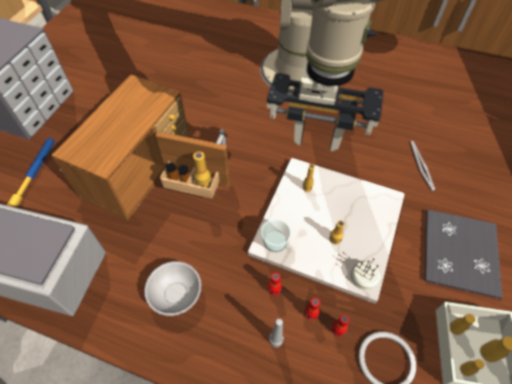

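View pics/scene11c.png

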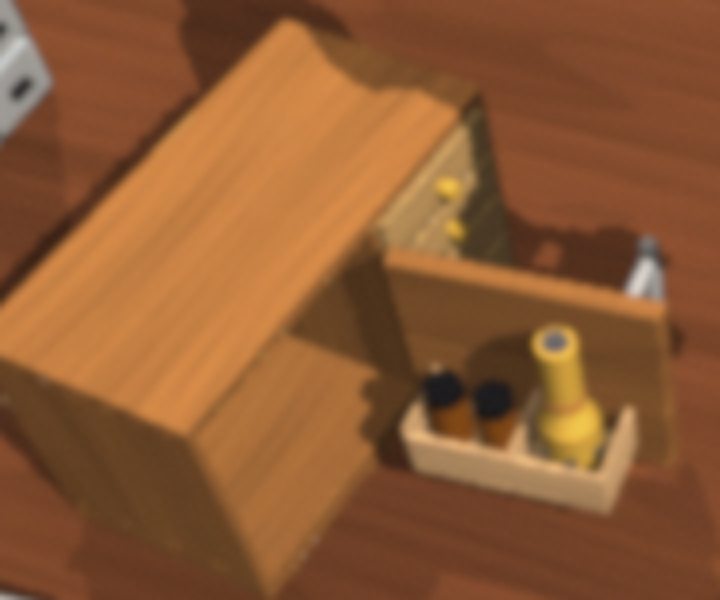

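View pics/side11.png

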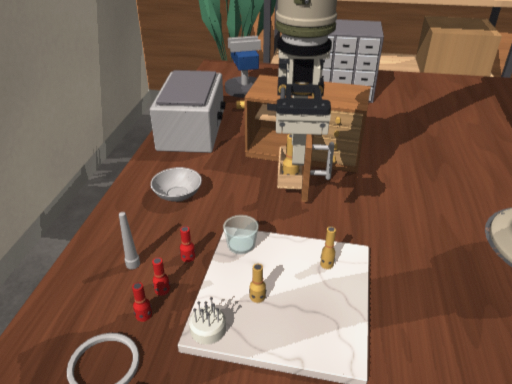

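```bash
python3 - <<'E'
from h import *
import pickle
s=pickle.load(open('scene11.pkl','rb'))
f=lambda x,y:(60+(x+.5)/4-.5,70+(y+.5)/4-.5)
print('top',pt(s,*f(556,344),.160),'depth rim',pt(s,*f(540,350)),pt(s,*f(556,362)))
a,b=pt(s,*f(388,250),.165),pt(s,*f(664,304),.165); print('door yaw',np.degrees(np.arctan2(*(b-a)[1::-1])))
a=pickle.load(open('scene0.pkl','rb'))['img'].astype(int); D=np.abs(a-s['img']).max(2)
for n,(x0,y0,x1,y1) in dict(b=(325,215,350,250),c=(300,160,320,195),jar=(255,215,295,255),block=(350,255,385,292)).items(): print(n,(D[y0:y1,x0:x1]>40).mean().round(3))
E
```

```text
top [ 0.55876696 -0.08316466  0.16      ] depth rim [ 0.56690073 -0.08910021  0.16149928] [ 0.56929952 -0.07855993  0.15812417]
door yaw 95.87685218392123
b 0.0
c 0.0
jar 0.0
block 0.022
```

The burner's top centre is at (0.559,-0.083,0.160), which means upright on the floor. The door is still at about 101°, and the other items haven't moved. Handing in.

```bash
python3 -c "
from plant import job_done; print(job_done())"
```

```text
the job is handed in; nothing more can be done
None
```

The cabinet door is open to about 101°, and the big brass burner head stands upright in the empty compartment of its rack. I pulled the door by its handle in one arc, then gripped the burner by its neck. I lowered it until it touched the floor, with a peak of about 16 N at the wrist, then let go and backed the arm away. I handed in at about 20 s on the robot's clock.

**Last checks:**
- **Burner:** the rim is at z ≈ 0.16 m, as expected for standing on the floor. The top centre is 2–3 mm from the compartment centre I had measured.
- **Door:** its direction measured the same before and after the placing, at about 96° in world axes.
- **Other items:** the small and slim heads and the glass jar show no change between the first and last pictures. The bur block's picture area changed in 2% of pixels; it looks to be in the same place, and I put the change down to shadow or lighting.

None of the checks failed. The camera views disagreed with each other by a few millimetres (up to about 5 mm on the burner's foot), which was within the clearance used.

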